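# Load two test cartridges into the reader's tilted feed rail

### The job

Take the blue-ended and the orange-ended cartridge out of the yellow rack and slide them into the reader's tilted feed rail: the blue one first, then the orange one behind it, both top side up and black nose leading downhill. Push them fully home, so that the blue nose is against the red stop and the orange nose is against the blue cartridge's tail, then let go; leave the black-ended used cartridge in the rack and do not disturb the bottle, the vial or the egg.

Things in the scene. Friction and masses are not known exactly. Their poses are not given: they have to be found in the camera images.
- channel: tilted aluminium rail tube, C section, fixed to the reader, sloping 30 degrees. Origin: middle of the floor at the tube's mouth. x: along the rail uphill, out of the mouth; y across; z square to the floor. Tube from x=0 down to the stop at x=-100; inside 27.5 wide, 25 high; walls 4, top 3 thick with a 12.5 wide slot. Two cartridges home: 112 long, so the second stands 12 out of the mouth.
- stop (a point): middle of the floor at the red stop, 100 down the rail from the mouth. A cartridge let go on the slope may stay or slide down by itself; a few newtons on its tail slide it, and it shoves the one ahead of it.
- tray_end (a point): upper end of the open lead-in tray: the rail's floor goes on from the mouth 42 uphill to this point, open above and behind, between two low orange guide strips, 7 high, that flare uphill from the tube's width to about 38 apart (outer edges at most 45 apart).
- reader: fixed reader that carries the rail. Origin: on the bench under the rail; x axis level, same heading as the rail's uphill direction. Base plate x=-115 to +70, 90 wide, 10 high; white housing x=-115 to -67, 80 wide, 70 high; the rail's mouth is at x=+35, 82 above the bench; the tray's end at x=+71, 103 up. Place and heading vary.
- rack: fixed yellow rack 118 (x) x 54 (y) x 34 high, three lanes along its y at x=-36, 0, +36, each 28 wide between 8 thick walls; lane floor 6 up. Origin: centre of underside. Walls rise 6 above the cartridges' tops and are nearly as long (ends stick out 1): in the rack a cartridge can be gripped only by its two ends. Any cartridge may be in any lane, nose to either side.
- blue: cartridge 56 x 24 x 22 high, 45 g: white body, blue tail half, brass strip across the top near the other end, slightly narrower black nose (6 long, 19 wide, 18 high) at that end. Origin: centre of its underside. x: along its length towards the nose (nose tip at +28, tail at -28); y across; z up from its top.
- blue_nose (a point): tip of the blue-ended cartridge's nose, 28 ahead of its origin and 18 above its underside
- orange: cartridge 56 x 24 x 22 high, 45 g: white body, orange tail half, brass strip across the top near the other end, slightly narrower black nose (6 long, 19 wide, 18 high) at that end. Origin: centre of its underside. x: along its length towards the nose (nose tip at +28, tail at -28); y across; z up from its top.
- orange_nose (a point): tip of the orange-ended cartridge's nose, 28 ahead of its origin and 18 above its underside
- used: the used one, to be left in the rack: cartridge 56 x 24 x 22 high, 45 g: white body, black tail half, brass strip across the top near the other end, slightly narrower black nose (6 long, 19 wide, 18 high) at that end. Origin: centre of its underside. x: along its length towards the nose (nose tip at +28, tail at -28); y across; z up from its top.
- bottle: amber reagent bottle with white cap, 54 across, 105 high, standing. Origin: centre of its underside
- vial: clear vial with white cap, 30 across, 62 high, standing. Origin: centre of its underside
- egg: white egg in a grey-brown fibre cup, 48 across, 62 high, standing. Origin: centre of its underside
There are look-alikes about, which are no part of the job. Of the things like the reader, leave any that is turquoise; of the rest the larger one is meant. What is shaped like the orange but purple is not meant.

How it is judged:
By the outcome, as a careful person would: the job done as asked, in the order asked, and still so for the second after the job is handed in, with the robot touching nothing.
It also fails if it takes over 72 s, if anything falls off the work surface, if the arm or the gripper's body presses on something with over 40 N, if the wrist force passes 120 N, or if a joint passes its speed limit or range.

### The arm

A 7-joint arm with a two-finger parallel gripper is mounted at the origin on the work surface. World frame = base frame: x ahead of the robot, y to its left, z up, the work surface at z = 0. Lengths are in m, angles in rad, forces in N, time in s.
With the tool pointing down it reaches from about 0.4 to 0.875 m from the base axis. Payload 19.3 kg.
Tool frame: the origin (TCP) lies at the very end of the fingers, on their centre line; the grasp point (between the pads) lies 19 mm behind it; z points along the fingers, y is the line along which they close (so a half turn about z gives the same grasp; the last joint's range is limited). The gripper opens to 85 mm and grips with 20 to 120 N. Pads are 22 mm wide; open, the fingers measure 114 mm over their backs; the gripper's body (76 mm by 85 mm) begins 54 mm behind the grasp point. The pads swing forward as they close: fully open they stand 13 mm farther back than shut.
Start: joints at [-1.195, 0.521, -0.036, 1.599, 0.021, 1.021, -0.113], TCP at [0.27, 0.564, 0.231] pointing down, gripper open.
Joint ranges: [-2.91, 2.91], [-0.3, 2.13], [-1.5, 1.42], [0.17, 2.43], [-1.26, 4.41], [0.16, 1.93], [-2.52, 2.52]. Speed limits (rad/s): [1.89, 1.89, 2.39, 2.39, 3.01, 3.01, 3.01].

### API

Orientations are given as [roll, pitch, yaw] about the fixed x, y, z axes, in that order (R = Rz(yaw) Ry(pitch) Rx(roll)).
In Python, from workcell import bot gives the robot as it stands.
- The arm moves only by the shell command python3 -m crank 'ROWS' [FORCE]. ROWS is a JSON object of lists of equal length, an entry for each row: "travel": the shift along the world's x, y, z in cm, a list of three; "turn": the turn, a rotation vector about the world's x, y, z in degrees, a list of three; "gripper": the closure, from 0 (fully open) to 1 (shut). A call has exactly 5 rows; each row is the pose to reach, as a shift and turn from the pose commanded when the call began; what a row does not reach only later rows make up. A row lasts 1/10 s, in which the tool goes at most 50 mm and 8.59 degrees, less where a joint would pass 70% of its speed; a pose out of reach is approached as far as the arm can. A call with a gripper value outside its range is refused whole. The fingers move at their own pace and stop on an object; FORCE is the grip in N (left out, the last holds). Time passes only in rows, so rows that repeat a pose let the fingers close, or fill a call up. It gives the time, the measured TCP pose, the force, the opening and the grip force at its end, in the units of the state.
- bot.observe(): the state, without advancing time (a new reading comes with each control period).
- bot.grab_frame(name): name is "scene" or "top" or "wrist"; returns a dict with "pixels" (400x640x3 uint8, red, green, blue), "fx", "fy", "cx", "cy" (pixels), "dist" ([k1, k2, p1, p2, k3] as OpenCV has them; the pictures are not rectified), "extrinsics" (4x4, takes a point from world to camera coordinates). Camera axes: x right, y down, z forward; pixel columns grow to the right and rows downward; lengths in m; the calibration is good to about 2 mm. A picture is of the moment at which its call begins. There is no depth.
- bot.job_done(): hands the job in; it is judged then, once.
The state is a dict: "clock": time; "qpos": joint angles; "qd": joint speeds; "joint_efforts": joint torques, N m; "position": TCP position; "tool_rot": TCP orientation; "force": force on the tool from outside, world axes, zero at the start; "moment": the same for the moment, N m; "grip_width": finger opening in m; "finger_force": force on a finger pad.
Only numpy, scipy, OpenCV 4.12 (cv2) and the standard library are available. Lean on these libraries where they do the work, as an engineer would, in place of code of your own. Each camera call takes 0.05 s, during which the arm holds its last target. There are 200 camera calls.

## Working session

There is one attempt and no reset: what is moved stays moved. The work goes in short steps, Python scripts to look and compute and a shell command to move; the robot and the scene stay as the last step left them, time stands still between calls to the robot, and variables do not carry over. Pictures are saved under pics/ and viewed, at most 10 in all, crops included, and the job is handed in when it is done.

```bash
ls; mkdir -p pics
cat > h.py <<'E'
import numpy as np, cv2, pickle
def grab(n,save=None):
    from workcell import bot
    f=bot.grab_frame(n)
    f['pixels']=np.array(f['pixels'],np.uint8)
    if save: cv2.imwrite(f'pics/{save}.png',f['pixels'][:,:,::-1]); pickle.dump(f,open(f'pics/{save}.pkl','wb'))
    return f
def load(s): return pickle.load(open(f'pics/{s}.pkl','rb'))
def ray(f,uv):
    K=np.array([[f['fx'],0,f['cx']],[0,f['fy'],f['cy']],[0,0,1]]);E=np.array(f['extrinsics'])
    p=cv2.undistortPoints(np.array(uv,float).reshape(-1,1,2),K,np.array(f['dist'],float)).reshape(-1,2)
    d=np.c_[p,np.ones(len(p))]@E[:3,:3]; o=-E[:3,:3].T@E[:3,3]
    return o,d/np.linalg.norm(d,axis=1)[:,None]
def onz(f,uv,z):
    o,d=ray(f,uv); return o+d*((z-o[2])/d[:,2])[:,None]
def proj(f,P):
    K=np.array([[f['fx'],0,f['cx']],[0,f['fy'],f['cy']],[0,0,1]]);E=np.array(f['extrinsics'])
    return cv2.projectPoints(np.array(P,float).reshape(-1,3),cv2.Rodrigues(E[:3,:3])[0],E[:3,3],K,np.array(f['dist'],float))[0].reshape(-1,2)
def tri(fs,uvs):
    A=np.zeros((3,3));b=np.zeros(3)
    for f,uv in zip(fs,uvs):
        o,d=ray(f,[uv]);M=np.eye(3)-np.outer(d[0],d[0]);A+=M;b+=M@o
    return np.linalg.solve(A,b)
E
python3 - <<'E'
from h import *
for n in('top','scene','wrist'): grab(n,n+'0')
from workcell import bot
s=bot.observe();print(s)
a=cv2.imread('pics/top0.png');b=cv2.imread('pics/scene0.png')
print(load('top0')['extrinsics'],load('top0')['fx'],load('scene0')['extrinsics'])
E
```

```text
pics
{'clock': 0.15, 'qpos': array([-1.19519147,  0.52186619, -0.0363235 ,  1.59987398,  0.02120313,
        1.02111465, -0.11278691]), 'qd': array([ 0.00090522, -0.00231318,  0.0010838 , -0.00069844,  0.00111918,
        0.00172121,  0.00082028]), 'joint_efforts': array([ 2.49793702e-03, -9.27393293e+01,  1.98094033e+00, -3.70058620e+01,
        1.79895182e-02,  6.35741642e-03, -8.21803246e-05]), 'position': array([0.26940871, 0.56366678, 0.2308659 ]), 'tool_rot': array([-3.14071788e+00,  6.42608586e-05,  2.69578677e+00]), 'force': array([ 0.06770243, -0.86556565, -0.65367994]), 'moment': array([-0.00269712, -0.03364795,  0.01929804]), 'finger_force': 0.0, 'grip_width': 0.08524437382262186}
[[ 1.71268473e-03 -9.99837246e-01 -1.79596351e-02  2.33022177e-02]
 [-9.95487768e-01 -7.67814887e-07 -9.48899571e-02  5.50938527e-01]
 [ 9.48744996e-02  1.80411136e-02 -9.95325749e-01  1.15180883e+00]
 [ 0.00000000e+00  0.00000000e+00  0.00000000e+00  1.00000000e+00]] 472.0636805793903 [[ 0.43103454  0.90212331  0.01956412 -0.23291998]
 [ 0.6040319  -0.27236363 -0.74897498 -0.27378427]
 [-0.67033923  0.33465144 -0.66230939  1.69851482]
 [ 0.          0.          0.          1.        ]]
```

View pics/top0.png

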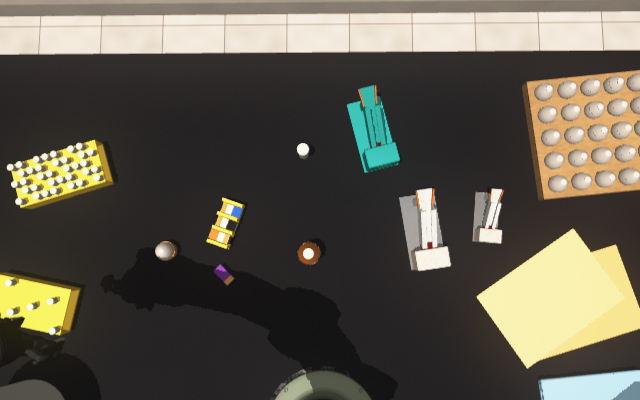

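View pics/scene0.png

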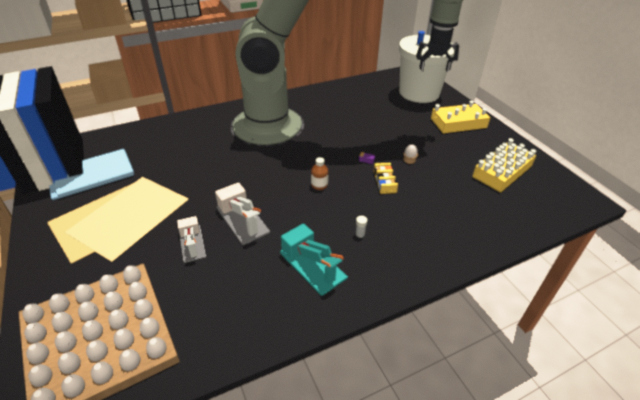

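Candidates. Readers: large white at top (427,230), which is meant; small white (489,215) and turquoise (373,130), both rejected. Cartridges in the rack at (226,222): blue (234,211), used (228,223), orange (217,236). The purple one at (224,274) is a decoy. Next is a close crop to check these.

Run:
```python
from h import *
a=cv2.imread('pics/top0.png');b=cv2.imread('pics/scene0.png')
A=cv2.resize(a[190:256,195:260],(390,396),interpolation=cv2.INTER_CUBIC)
B=cv2.resize(a[180:278,392:458],(396,588),interpolation=cv2.INTER_CUBIC)
C=np.zeros((588,790,3),np.uint8);C[:396,:390]=A;C[:,394:790]=B
cv2.imwrite('pics/crop1.png',C)
```

```text
(no output)
```

View pics/crop1.png

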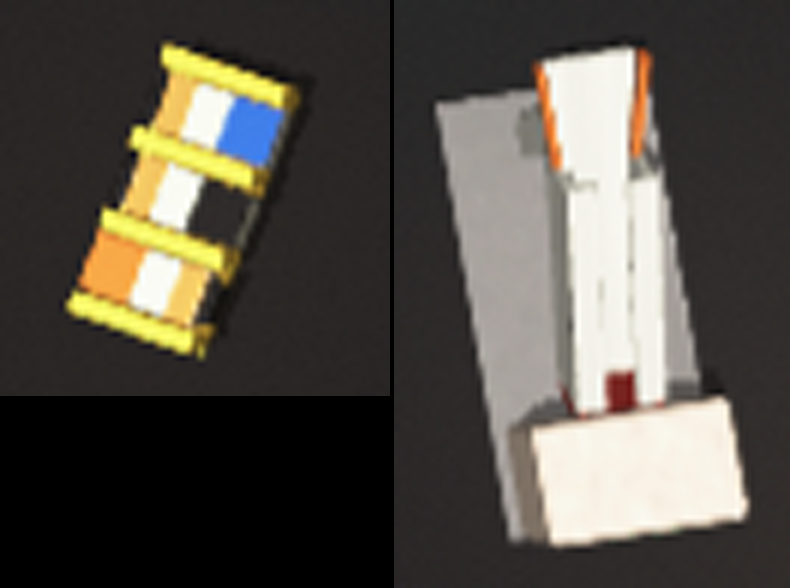

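The crop shows the left rack with blue's tail to the right and nose to the left, used in the middle, and orange's tail left and nose right. The reader on the right has its mouth and orange guides at the top (world +x). Next I compute coarse poses.

```bash
cat >> h.py <<'E'
def cam_in_tcp(f,pos,rpy):
    from scipy.spatial.transform import Rotation as R
    T=np.eye(4);T[:3,:3]=R.from_euler('xyz',rpy).as_matrix();T[:3,3]=pos
    return np.linalg.inv(T)@np.linalg.inv(np.array(f['extrinsics']))
E
python3 - <<'E'
from h import *
from workcell import bot
np.set_printoptions(precision=4,suppress=True)
f=load('top0')
L=lambda u,v:((u+.5)/6-.5+195,(v+.5)/6-.5+190)
Rr=lambda u,v:((u-394+.5)/6-.5+392,(v+.5)/6-.5+180)
print('rack tops',onz(f,[L(165,45),L(298,90),L(195,352),L(68,300)],.034))
print('housing top',onz(f,[Rr(533,430),Rr(727,399),Rr(748,517),Rr(552,546)],.07))
print('base',onz(f,[Rr(437,102),Rr(510,540)],.01))
print('tray end',onz(f,[Rr(537,64),Rr(651,50)],.11), 'stop',onz(f,[Rr(605,410),Rr(634,408)],.057))
print('bottle,vial,egg',onz(f,[(309,253)],.105),onz(f,[(303,150)],.062),onz(f,[(166,250)],.05))
w=load('wrist0');s=bot.observe()
print(cam_in_tcp(w,s['position'],s['tool_rot']),w['fx'])
E
```

```text
rack tops [[0.5598 0.2516 0.034 ]
 [0.541  0.1959 0.034 ]
 [0.433  0.2366 0.034 ]
 [0.4542 0.2895 0.034 ]]
housing top [[ 0.4269 -0.217   0.07  ]
 [ 0.4392 -0.2936  0.07  ]
 [ 0.393  -0.3006  0.07  ]
 [ 0.3815 -0.2236  0.07  ]]
base [[ 0.5634 -0.191   0.01  ]
 [ 0.3809 -0.2183  0.01  ]]
tray end [[ 0.5677 -0.2134  0.11  ]
 [ 0.5731 -0.2573  0.11  ]] stop [[ 0.4348 -0.2484  0.057 ]
 [ 0.4356 -0.2599  0.057 ]]
bottle,vial,egg [[0.4228 0.0327 0.105 ]] [[0.6726 0.0492 0.062 ]] [[0.4286 0.3826 0.05  ]]
[[ 0.     -0.9661 -0.2581  0.0653]
 [ 1.      0.0001 -0.0001 -0.0006]
 [ 0.0001 -0.2581  0.9661 -0.1417]
 [ 0.      0.      0.      1.    ]] 295.2076919947486
```

View pics/wrist0.png

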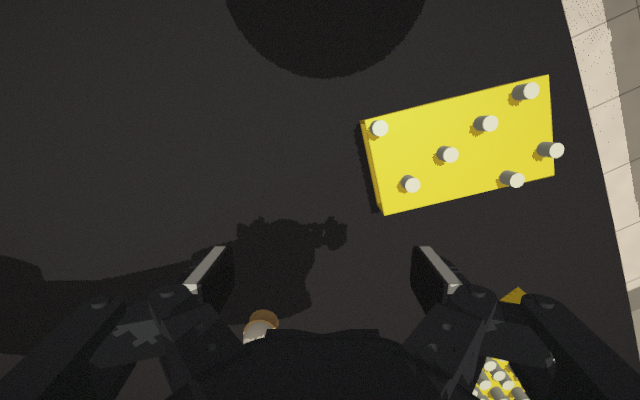

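The wrist view shows only a yellow tip rack at (460,140) and the fingers. The camera sits 65 mm out along tool +x. I'm moving above the blue lane.

```bash
python3 -m crank '{"travel":[[3,-4,0],[6,-8,0],[9,-12,0],[12,-16,0],[15,-20,0]],"turn":[[0,0,2],[0,0,4],[0,0,6],[0,0,6],[0,0,6]],"gripper":[0,0,0,0,0]}' 60
python3 -m crank '{"travel":[[3,-4,0],[6,-8,0],[9,-11,0],[11,-13,0],[11.1,-13.3,0]],"turn":[[0,0,0],[0,0,0],[0,0,0],[0,0,0],[0,0,0]],"gripper":[0,0,0,0,0]}'
python3 -m crank '{"travel":[[0,0,0],[0,0,0],[0,0,0],[0,0,0],[0,0,0]],"turn":[[0,0,0],[0,0,0],[0,0,0],[0,0,0],[0,0,0]],"gripper":[0,0,0,0,0]}'
python3 - <<'E'
from h import *
from workcell import bot
grab('wrist','w1');s=bot.observe();print(s['position'],s['tool_rot'],s['qpos'],s['clock'])
E
```

```text
clock: 0.65
position: [0.4203, 0.3621, 0.2313]
tool_rot: [-3.142, -0.0, 2.801]
force: [0.6, 0.2, 0.2]
grip_width: 0.0855
finger_force: 0.0
clock: 1.15
position: [0.5328, 0.2273, 0.231]
tool_rot: [-3.14, 0.001, 2.796]
force: [-0.6, 0.6, 0.3]
grip_width: 0.0854
finger_force: 0.0
clock: 1.65
position: [0.5302, 0.2314, 0.2314]
tool_rot: [3.141, 0.0, 2.801]
force: [-0.1, 0.5, -0.3]
grip_width: 0.0854
finger_force: 0.0
[0.53030462 0.23128648 0.23134848] [3.14150102e+00 2.51609497e-05 2.80109174e+00] [-0.53001478  0.44734577  0.02265347  1.72790848 -0.01195894  0.96638646
  0.72750098] 1.7
```

View pics/w1.png

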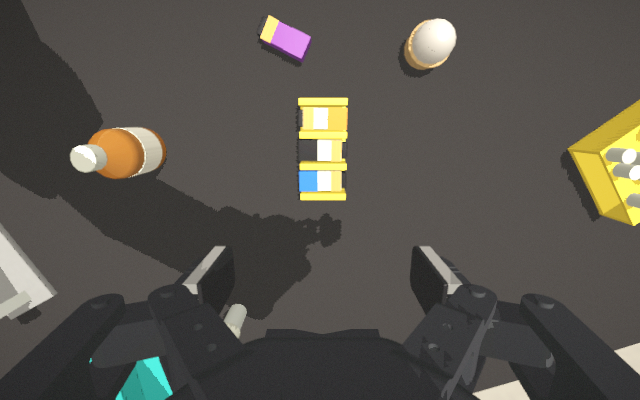

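In the wrist view the rack is at (323,149) with its lanes along the image rows: orange at y=118, used at 151, blue at 181. Bottle, egg and purple decoy are clear of it.

Run:
```python
from h import *
np.set_printoptions(precision=4,suppress=True)
f=load('w1');h=cv2.cvtColor(f['pixels'],cv2.COLOR_RGB2HSV)
roi=np.zeros((400,640),np.uint8);roi[90:210,290:360]=255
def m(lo,hi): return cv2.inRange(h,lo,hi)&roi
M=m((20,120,150),(35,255,255))
w=onz(f,np.argwhere(M)[:,::-1],.034);r=cv2.minAreaRect((w[:,:2]*1000).astype(np.float32));print('rack',r)
b=m((100,120,100),(125,255,255))
w=onz(f,np.argwhere(b)[:,::-1],.028);print('blue half',cv2.minAreaRect((w[:,:2]*1000).astype(np.float32)),w.mean(0))
b=m((0,0,190),(180,60,255))
n,l,st,c=cv2.connectedComponentsWithStats(b)
for i in range(1,n):
    if st[i,4]>60: print('white',c[i],onz(f,[c[i]],.028),st[i])
b=m((8,140,120),(19,255,255))
n,l,st,c=cv2.connectedComponentsWithStats(b)
for i in range(1,n):
    if st[i,4]>40: print('orange/brass',c[i],onz(f,[c[i]],.028),st[i])
```

```text
rack ((496.82098388671875, 243.55152893066406), (54.53308868408203, 116.13115692138672), 70.30745697021484)
blue half ((524.3641967773438, 214.13351440429688), (21.24978256225586, 25.319664001464844), 70.21478271484375) [0.5243 0.2145 0.028 ]
white [320.     117.9872] [[0.4619 0.2527 0.028 ]] [313 108  15  21 313]
white [323.9553 150.    ] [[0.4971 0.245  0.028 ]] [317 140  15  21 313]
white [323.5725 180.4783] [[0.5307 0.2327 0.028 ]] [314 171  17  21 276]
```

```bash
G='"gripper":[0,0,0,0,0]'
for i in 1 2 3 4; do python3 -m crank '{"travel":[[0,0,0],[0,0,0],[0,0,0],[0,0,0],[0,0,0]],"turn":[[0,0,-8.5],[0,0,-17],[0,0,-25.5],[0,0,-34],[0,0,-42.5]],"gripper":[0,0,0,0,0]}' >/dev/null; done
python3 -m crank '{"travel":[[0,0,-2],[0,0,-5],[0,0,-9],[0,0,-13],[0,0,-15]],"turn":[[0,0,-5],[0,0,-10],[0,0,-10],[0,0,-10],[0,0,-10]],"gripper":[0,0,0,0,0]}'
python3 - <<'E'
from h import *
from workcell import bot
s=bot.observe();print(s['position'],s['tool_rot'],s['qpos'],s['clock'])
E
```

```text
clock: 4.2
position: [0.5291, 0.2308, 0.0783]
tool_rot: [3.139, 0.002, -0.341]
force: [-0.2, 0.2, 0.4]
grip_width: 0.0852
finger_force: 0.0
[0.5291054  0.23079066 0.07831775] [ 3.13939194e+00  2.12285189e-03 -3.40666526e-01] [-0.94424139  0.7674665   0.64571369  1.86473101 -0.66694335  0.74145876
 -1.83138172] 4.2
```

```bash
python3 -m crank '{"travel":[[0,0,-3],[0.04,0,-6],[0.04,0,-7.5],[0.04,0,-7.5],[0.04,0,-7.5]],"turn":[[0,0,0],[0,0,0],[0,0,0],[0,0,0],[0,0,0]],"gripper":[0,0,0,0,0]}'
python3 -m crank '{"travel":[[0,0,0],[0,0,0],[0,0,0],[0,0,0],[0,0,0]],"turn":[[0,0,0],[0,0,0],[0,0,0],[0,0,0],[0,0,0]],"gripper":[0.6,0.6,0.6,0.6,0.6]}' 50
python3 -m crank '{"travel":[[0,0,0],[0,0,0],[0,0,1],[0,0,3],[0,0,4]],"turn":[[0,0,0],[0,0,0],[0,0,0],[0,0,0],[0,0,0]],"gripper":[0.6,0.6,0.6,0.6,0.6]}' 50
```

```text
clock: 4.7
position: [0.5314, 0.2309, 0.0072]
tool_rot: [-3.141, -0.001, -0.341]
force: [0.2, 0.5, 0.3]
grip_width: 0.0854
finger_force: 0.0
clock: 5.2
position: [0.5314, 0.2313, 0.0075]
tool_rot: [-3.14, -0.001, -0.341]
force: [-3.7, -0.7, 13.4]
grip_width: 0.0548
finger_force: 51.2
clock: 5.7
position: [0.5315, 0.2311, 0.0482]
tool_rot: [-3.14, -0.001, -0.341]
force: [0.3, 0.4, -0.6]
grip_width: 0.0548
finger_force: 53.8
```

```bash
python3 -m crank '{"travel":[[0,0,4],[0,0,8],[0,-3,11],[0,-6,11],[0,-10,11]],"turn":[[0,0,5],[0,0,13],[0,0,21],[0,0,29],[0,0,37]],"gripper":[0.6,0.6,0.6,0.6,0.6]}'
python3 -m crank '{"travel":[[0,-4,0],[0,-8,0],[0,-12,0],[0,-16,0],[0,-19,0]],"turn":[[0,0,8],[0,0,16],[0,0,24],[0,0,32],[0,0,40]],"gripper":[0.6,0.6,0.6,0.6,0.6]}'
python3 -m crank '{"travel":[[0,-2,0],[0,-2.6,-2],[0,-2.6,-4],[0,-2.6,-7],[0,-2.6,-9]],"turn":[[0,0,8],[0,0,16],[0,0,24],[0,0,32],[0,0,40]],"gripper":[0.6,0.6,0.6,0.6,0.6]}'
python3 -m crank '{"travel":[[0,0,0],[0,0,-2],[0,0,-3],[0,0,-3],[0,0,-3]],"turn":[[0,0,1.2],[0,0,1.2],[0,0,1.2],[0,0,1.2],[0,0,1.2]],"gripper":[0.6,0.6,0.6,0.6,0.6]}'
```

```text
clock: 6.2
position: [0.5311, 0.1313, 0.1576]
tool_rot: [-3.141, -0.002, 0.313]
force: [0.6, -0.6, -1.7]
grip_width: 0.0547
finger_force: 53.7
clock: 6.7
position: [0.5306, -0.0618, 0.1569]
tool_rot: [3.141, 0.0, 1.007]
force: [0.2, -0.3, -0.3]
grip_width: 0.0545
finger_force: 53.7
clock: 7.2
position: [0.5305, -0.0851, 0.0653]
tool_rot: [-3.141, -0.0, 1.706]
force: [-0.3, -0.3, 0.2]
grip_width: 0.0546
finger_force: 53.7
clock: 7.7
position: [0.5312, -0.0851, 0.0371]
tool_rot: [3.141, 0.0, 1.721]
force: [-0.5, 0.1, -0.0]
grip_width: 0.0547
finger_force: 53.8
```

```bash
python3 -m crank '{"travel":[[0,0,-2],[0,0,-3],[0,0,-3.4],[0,0,-3.4],[0,0,-3.4]],"turn":[[0,0,0],[0,0,0],[0,0,0],[0,0,0],[0,0,0]],"gripper":[0.6,0.6,0.6,0.6,0.6]}'
python3 -m crank '{"travel":[[0,0,0],[0,0,0],[0,0,0],[0,0,0],[0,0,2]],"turn":[[0,0,0],[0,0,0],[0,0,0],[0,0,0],[0,0,0]],"gripper":[0,0,0,0,0]}'
python3 -m crank '{"travel":[[0,0,2],[0,0,6],[0,0,10],[0,0,14],[0,-4,16]],"turn":[[0,0,0],[0,0,0],[0,0,-5],[0,0,-13],[0,0,-21]],"gripper":[0,0,0,0,0]}'
python3 -m crank '{"travel":[[0,-3,0],[0,-4,0],[0,-4,0],[0,-4,0],[0,-4,0]],"turn":[[0,0,-8],[0,0,-16],[0,0,-24],[0,0,-32],[0,0,-40]],"gripper":[0,0,0,0,0]}'
python3 -m crank '{"travel":[[0,0,0],[0,0,0],[0,0,0],[0,0,0],[0,0,0]],"turn":[[0,0,-8],[0,0,-16],[0,0,-24],[0,0,-29],[0,0,-29]],"gripper":[0,0,0,0,0]}'
python3 - <<'E'
from h import *
from workcell import bot
grab('wrist','w2');s=bot.observe();print(s['position'],s['tool_rot'],s['qpos'],s['clock'])
E
```

```text
clock: 8.2
position: [0.5312, -0.0852, 0.0028]
tool_rot: [3.141, 0.0, 1.722]
force: [0.2, 0.1, -1.7]
grip_width: 0.0546
finger_force: 53.8
clock: 8.7
position: [0.5297, -0.0849, 0.021]
tool_rot: [-3.139, -0.001, 1.722]
force: [-0.1, 0.4, 0.5]
grip_width: 0.0854
finger_force: 0.0
clock: 9.2
position: [0.5325, -0.121, 0.1854]
tool_rot: [3.139, -0.003, 1.356]
force: [0.9, 0.4, -0.8]
grip_width: 0.0854
finger_force: 0.0
clock: 9.7
position: [0.5308, -0.1652, 0.1824]
tool_rot: [-3.142, -0.0, 0.651]
force: [-0.2, 0.6, 0.5]
grip_width: 0.0854
finger_force: 0.0
clock: 10.2
position: [0.5309, -0.1649, 0.1822]
tool_rot: [3.141, 0.0, 0.15]
force: [0.3, -0.2, 0.7]
grip_width: 0.0854
finger_force: 0.0
[ 0.53088832 -0.16490566  0.18222707] [3.14153283e+00 2.53473225e-04 1.53334283e-01] [-0.23400169  0.54821861  0.60981757  1.85597667 -0.40340148  0.86326145
 -0.84312838] 10.25
```

View pics/w2.png

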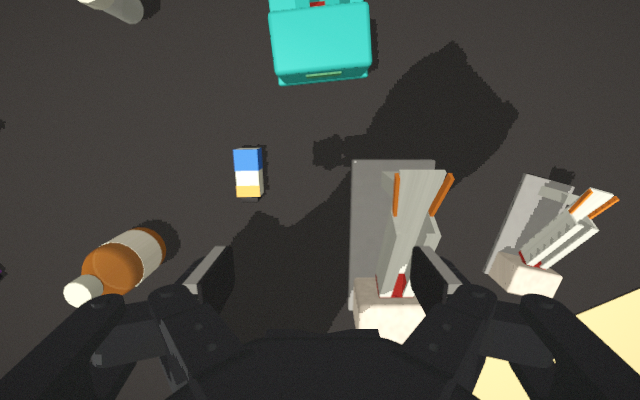

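The blue cartridge lies at (249,172), nose (dark) towards the image bottom at row 199. The reader tray is at (421,190) between the orange strips, with the base plate's front edge at row 160. Next I fit these.

Run:
```python
from h import *
np.set_printoptions(precision=4,suppress=True)
f=load('w2');h=cv2.cvtColor(f['pixels'],cv2.COLOR_RGB2HSV);g=h[:,:,2].astype(int)
print('front edge rows',[ (u,int(np.argmax(np.diff(g[150:175,u]))+150)) for u in(365,390,415)])
print('plate side cols',[(v,int(np.argmax(np.diff(g[v,335:370]))+335)) for v in(170,200,230,260)], [(v,int(np.argmin(np.diff(g[v,425:450]))+425)) for v in (163,166)])
def box(roi,ms,z):
    M=np.zeros((400,640),np.uint8)
    for lo,hi in ms:M|=cv2.inRange(h,lo,hi)
    R=np.zeros_like(M);R[roi[1]:roi[3],roi[0]:roi[2]]=255;M&=R
    p=np.argwhere(M)[:,::-1];w=onz(f,p,z);r=cv2.minAreaRect((w[:,:2]*1000).astype(np.float32));print(len(p),r,p.min(0),p.max(0));return M
box((225,140,275,210),[((100,120,100),(125,255,255)),((0,0,150),(180,60,255)),((12,100,120),(30,255,255))],.022)
box((225,140,275,210),[((100,120,100),(125,255,255))],.022)
ex=np.array([.9885,.151,0]);ey=np.array([-.151,.9885,0]);o=np.array([.5,-.245,0])
P=lambda x,y,z:o+ex*x+ey*y+np.array([0,0,z])
t=load('top0')
for n,p in dict(plateL=P(.07,.045,.01),plateR=P(.07,-.045,.01),endL=P(.071-.0035,.019,.103+.006),endR=P(.071-.0035,-.019,.109),mouthL=P(.035-.0035,.01375,.088),mouthR=P(.035-.0035,-.01375,.088),floorend=P(.071,0,.103)).items(): print(n,proj(f,p),proj(t,p))
M=cv2.inRange(h,(5,150,100),(18,255,255));M[:150]=0;M[230:]=0;M[:,:385]=0;M[:,460:]=0
n,l,st,c=cv2.connectedComponentsWithStats(M)
for i in range(1,n):
    if st[i,4]>40:
        q=np.argwhere(l==i)[:,::-1];b=cv2.boxPoints(cv2.minAreaRect(q.astype(np.float32)));print('strip',b.tolist())
H=cv2.cvtColor(t['pixels'],cv2.COLOR_RGB2HSV);M=cv2.inRange(H,(3,120,80),(20,255,255));M[:180]=0;M[220:]=0;M[:,:405]=0;M[:,445:]=0
n,l,st,c=cv2.connectedComponentsWithStats(M)
for i in range(1,n):
    if st[i,4]>5: print('top strip',st[i],c[i])
a=cv2.resize(f['pixels'][150:310,340:465,::-1],None,fx=3.7,fy=3.7,interpolation=cv2.INTER_CUBIC);cv2.imwrite('pics/c2.png',a)
```

```text
front edge rows [(365, 159), (390, 159), (415, 159)]
plate side cols [(170, 351), (200, 350), (230, 349), (260, 348)] [(163, 434), (166, 434)]
1221 ((534.5829467773438, -87.14529418945312), (51.24439239501953, 28.802003860473633), 8.192994117736816) [233 148] [261 197]
568 ((548.7640991210938, -85.04862213134766), (21.436967849731445, 29.066740036010742), 10.508228302001953) [233 148] [261 170]
plateL [[349.451  159.7791]] [[398.3472 196.9946]]
plateR [[433.8206 159.8062]] [[433.6188 191.6337]]
endL [[396.5187 179.1306]] [[416.5097 191.9579]]
endR [[447.4343 179.1251]] [[432.7491 189.4894]]
mouthL [[393.9512 216.814 ]] [[419.5475 207.6709]]
mouthR [[426.478  216.7293]] [[431.1153 205.9138]]
floorend [[419.8449 173.1192]] [[423.8134 189.5475]]
strip [[391.23828125, 214.75982666015625], [394.89306640625, 172.72979736328125], [399.85552978515625, 173.16131591796875], [396.20074462890625, 215.19134521484375]]
strip [[426.800048828125, 213.39999389648438], [448.00006103515625, 171.0], [456.00006103515625, 175.0], [434.800048828125, 217.39999389648438]]
top strip [431 188   4  18  40] [432.675 196.375]
top strip [415 190   5  18  35] [417.0571 198.6   ]
```

View pics/c2.png

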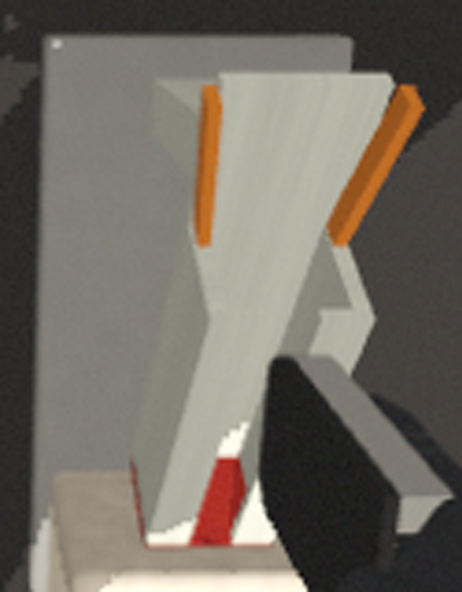

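The crop shows the tray floor end at about (422,170) and the strips' mouth ends at row ~215. My model is within about 2 mm, so I shift the reader origin to (0.501,-0.246). Next is the side grip near blue's tail.

```bash
python3 -m crank '{"travel":[[1,4,0],[1.7,8.2,-1],[1.7,8.2,-5],[1.7,8.2,-9],[1.7,8.2,-12]],"turn":[[0,0,0],[0,0,0],[0,0,0],[0,0,0],[0,0,0]],"gripper":[0,0,0,0,0]}'
python3 -m crank '{"travel":[[0,0,-3],[0,0,-5.3],[0,0,-5.3],[0,0,-5.3],[0,0,-5.3]],"turn":[[0,0,0],[0,0,0],[0,0,0],[0,0,0],[0,0,0]],"gripper":[0,0,0,0,0]}'
python3 -m crank '{"travel":[[0,0,0],[0,0,0],[0,0,0],[0,0,0],[0,0,0]],"turn":[[0,0,0],[0,0,0],[0,0,0],[0,0,0],[0,0,0]],"gripper":[0.95,0.95,0.95,0.95,0.95]}' 50
python3 -m crank '{"travel":[[0,0,0],[0,0,0],[0,0,0],[0,0,0],[0,0,0]],"turn":[[0,0,0],[0,0,0],[0,0,0],[0,0,0],[0,0,0]],"gripper":[0.95,0.95,0.95,0.95,0.95]}'
python3 - <<'E'
from h import *
from workcell import bot
s=bot.observe();print(s['position'],s['tool_rot'],s['clock'])
E
```

```text
clock: 10.75
position: [0.5473, -0.0824, 0.0603]
tool_rot: [-3.141, 0.001, 0.155]
force: [0.2, 0.0, 1.1]
grip_width: 0.0855
finger_force: 0.0
clock: 11.25
position: [0.5486, -0.0832, 0.0106]
tool_rot: [3.141, -0.002, 0.152]
force: [0.1, 0.3, 0.4]
grip_width: 0.0854
finger_force: 0.0
clock: 11.75
position: [0.548, -0.0831, 0.0097]
tool_rot: [-3.141, -0.0, 0.151]
force: [-1.2, 1.1, 7.3]
grip_width: 0.0222
finger_force: 48.7
clock: 12.25
position: [0.548, -0.0831, 0.0097]
tool_rot: [-3.141, -0.0, 0.151]
force: [-1.8, 1.7, 8.4]
grip_width: 0.0228
finger_force: 49.0
[ 0.54799779 -0.08308628  0.0096566 ] [-3.14139804e+00 -2.89968315e-04  1.51076036e-01] 12.25
```

```bash
python3 -m crank '{"travel":[[0,0,4],[0,0,8],[0,0,12],[0.5,-2,15],[1,-6,15]],"turn":[[0,0,0],[0,0,0],[1.1,-7.4,0],[2.2,-14.8,0],[3.4,-22.2,0]],"gripper":[0.95,0.95,0.95,0.95,0.95]}'
python3 -m crank '{"travel":[[0.5,-4,0],[1.2,-8,0],[1.2,-9.3,0],[1.2,-9.3,0],[1.2,-9.3,0]],"turn":[[1.1,-7.4,0],[1.1,-7.4,0],[1.1,-7.4,0],[1.1,-7.4,0],[1.1,-7.4,0]],"gripper":[0.95,0.95,0.95,0.95,0.95]}'
python3 - <<'E'
from h import *
from workcell import bot
from scipy.spatial.transform import Rotation as R
np.set_printoptions(precision=4,suppress=True)
grab('wrist','w3');grab('top','t3');s=bot.observe();print(s['position'],s['qpos'],s['clock']);print(R.from_euler('xyz',s['tool_rot']).as_matrix())
cv2.imwrite('pics/w3t3.png',np.vstack([cv2.resize(load('w3')['pixels'][:,:,::-1],None,fx=.75,fy=.75),cv2.resize(load('t3')['pixels'][160:260,360:480,::-1],(480,300))[:,:]]))
E
```

```text
clock: 12.75
position: [0.5574, -0.1214, 0.1619]
tool_rot: [-3.136, -0.336, 0.154]
force: [1.2, -0.4, -1.7]
grip_width: 0.023
finger_force: 49.9
clock: 13.25
position: [0.5678, -0.2162, 0.1576]
tool_rot: [-3.134, -0.457, 0.149]
force: [-0.6, 1.1, -0.4]
grip_width: 0.0227
finger_force: 49.9
[ 0.5685 -0.2128  0.1576] [ 0.3315  0.4691  0.0734  2.053  -0.8951  0.3504 -0.2157] 13.35
[[ 0.8869  0.1562  0.4347]
 [ 0.1367 -0.9877  0.0761]
 [ 0.4412 -0.0081 -0.8974]]
```

View pics/w3t3.png

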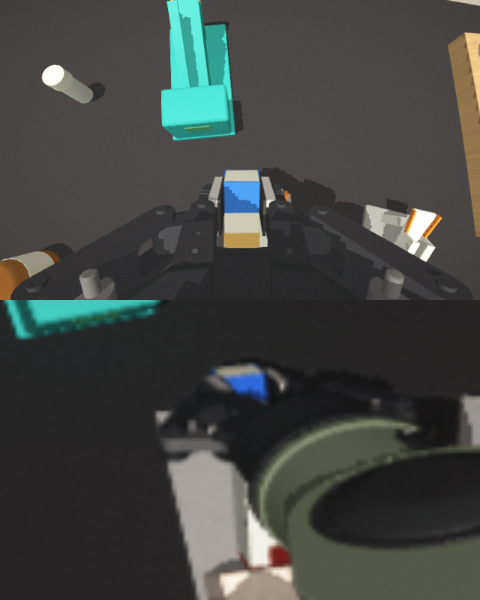

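The wrist view shows the blue cartridge held straight between the fingers at (242,205) in the picture, with the tail block uppermost. The pose is still lagging, so I let it settle.

```bash
python3 -m crank '{"travel":[[0,0,0],[0,0,0],[0,0,0],[0,0,0],[0,0,0]],"turn":[[0,0,0],[0,0,0],[0,0,0],[0,0,0],[0,0,0]],"gripper":[0.95,0.95,0.95,0.95,0.95]}'
python3 - <<'E'
from workcell import bot
s=bot.observe();print(s['position'],s['tool_rot'],s['qpos'].round(3),s['clock'])
E
```

```text
clock: 13.85
position: [0.5686, -0.2134, 0.1578]
tool_rot: [-3.133, -0.457, 0.153]
force: [-0.4, 0.2, -0.6]
grip_width: 0.0228
finger_force: 49.9
[ 0.56864899 -0.21339586  0.15775149] [-3.13335267 -0.45748162  0.1531339 ] [ 0.332  0.469  0.073  2.053 -0.895  0.35  -0.215] 13.85
```

```bash
python3 -m crank '{"travel":[[0.1,-1,0],[0.15,-2.2,0],[0.15,-2.2,0],[0.15,-2.2,0],[0.15,-2.2,0]],"turn":[[0.1,-2,-0.1],[0.1,-3.8,-0.2],[0.1,-3.8,-0.2],[0.1,-3.8,-0.2],[0.1,-3.8,-0.2]],"gripper":[0.95,0.95,0.95,0.95,0.95]}'
python3 - <<'E'
from workcell import bot
s=bot.observe();print(s['position'],s['tool_rot'],s['qpos'].round(3),s['clock'])
E
```

```text
clock: 14.35
position: [0.5703, -0.235, 0.1578]
tool_rot: [3.141, -0.523, 0.154]
force: [0.5, 0.4, -0.6]
grip_width: 0.0227
finger_force: 49.9
[ 0.57030877 -0.2350333   0.15782408] [ 3.14064894 -0.52288124  0.15428101] [ 0.504  0.48  -0.077  2.062 -1.017  0.293 -0.032] 14.35
```

```bash
python3 -m crank '{"travel":[[0.1,0,-1],[0.3,0,-3],[0.4,0,-3.7],[0.45,0,-3.8],[0.5,0,-3.9]],"turn":[[0,0,0],[0,0,0],[0,0,0],[0,0,0],[0,0,0]],"gripper":[0.95,0.95,0.95,0.95,0.95]}'
python3 -m crank '{"travel":[[0.02,0,-0.04],[0.05,0,-0.1],[0.05,0,-0.1],[0.05,0,-0.1],[0.05,0,-0.1]],"turn":[[0,0,0],[0,0,0],[0,0,0],[0,0,0],[0,0,0]],"gripper":[0.95,0.95,0.95,0.95,0.95]}'
```

```text
clock: 14.85
position: [0.5754, -0.2352, 0.1189]
tool_rot: [3.14, -0.523, 0.154]
force: [-0.1, -0.6, -0.7]
grip_width: 0.0225
finger_force: 49.9
clock: 15.35
position: [0.5756, -0.2357, 0.1179]
tool_rot: [3.14, -0.523, 0.154]
force: [0.1, 0.9, -0.1]
grip_width: 0.0227
finger_force: 49.9
```

```bash
python3 -m crank '{"travel":[[-0.26,0,-0.15],[-0.5,-0.05,-0.3],[-0.77,-0.08,-0.45],[-1.03,-0.12,-0.6],[-1.28,-0.15,-0.75]],"turn":[[0,0,0],[0,0,0],[0,0,0],[0,0,0],[0,0,0]],"gripper":[0.95,0.95,0.95,0.95,0.95]}'
python3 -m crank '{"travel":[[-0.26,-0.04,-0.15],[-0.5,-0.08,-0.3],[-0.77,-0.12,-0.45],[-1.03,-0.16,-0.6],[-1.28,-0.2,-0.75]],"turn":[[0,0,0],[0,0,0],[0,0,0],[0,0,0],[0,0,0]],"gripper":[0.95,0.95,0.95,0.95,0.95]}'
```

```text
clock: 15.85
position: [0.5624, -0.2373, 0.1101]
tool_rot: [3.141, -0.523, 0.153]
force: [-0.1, 0.3, -0.9]
grip_width: 0.023
finger_force: 49.9
clock: 16.35
position: [0.5506, -0.2406, 0.1048]
tool_rot: [-3.139, -0.52, 0.153]
force: [-0.3, 0.4, -0.8]
grip_width: 0.023
finger_force: 49.9
```

```bash
python3 -m crank '{"travel":[[0,0,0],[0,0,0],[0.03,0,-0.04],[0.05,0,-0.09],[0.05,0,-0.09]],"turn":[[0,0,0],[0,0,0],[0,0,0],[0,0,0],[0,0,0]],"gripper":[0.95,0.95,0.95,0.95,0.95]}'
python3 -m crank '{"travel":[[0.03,0,-0.04],[0.05,0,-0.09],[0.05,0,-0.09],[0.05,0,-0.09],[0.05,0,-0.09]],"turn":[[0,0,0],[0,0,0],[0,0,0],[0,0,0],[0,0,0]],"gripper":[0.95,0.95,0.95,0.95,0.95]}'
```

```text
clock: 16.85
position: [0.5514, -0.2406, 0.1041]
tool_rot: [-3.139, -0.52, 0.154]
force: [0.6, 0.3, -0.6]
grip_width: 0.0224
finger_force: 49.9
clock: 17.35
position: [0.5519, -0.2408, 0.1034]
tool_rot: [-3.139, -0.52, 0.154]
force: [-0.3, 0.4, 0.3]
grip_width: 0.0226
finger_force: 49.9
```

```bash
python3 -m crank '{"travel":[[0,0,0],[0,0,0],[0,0,0],[0,0,0],[0,0,0]],"turn":[[0,0,0],[0,0,0],[0,0,0],[0,0,0],[0,0,0]],"gripper":[0.4,0.4,0.4,0.4,0.4]}'
python3 -m crank '{"travel":[[-0.5,0,0.9],[-1.5,-0.2,2.6],[0,0,4.4],[2,0.3,5.5],[2,0.3,5.5]],"turn":[[0,0,0],[0,0,0],[0,0,0],[0,0,0],[0,0,0]],"gripper":[0.4,0.4,0.4,0.4,0.4]}'
python3 -m crank '{"travel":[[0,0,0],[0,0,0],[0,0,0],[0,0,0],[0,0,0]],"turn":[[0,0,0],[0,0,0],[0,0,0],[0,0,0],[0,0,0]],"gripper":[1,1,1,1,1]}'
python3 - <<'E'
from h import *
from workcell import bot
grab('wrist','w4');grab('top','t4');grab('scene','s4');s=bot.observe();print(s['position'],s['tool_rot'],s['qpos'].round(3),s['clock'])
A=load('w4')['pixels'][:,:,::-1];B=cv2.resize(load('t4')['pixels'][170:270,380:460,::-1],(480,600));C=cv2.resize(load('s4')['pixels'][170:270,190:270,::-1],(240,300))
I=np.zeros((600,790,3),np.uint8);I[:300,:480]=cv2.resize(A,(480,300));I[300:,:240]=cv2.resize(B,(240,300));I[300:,250:490]=C;cv2.imwrite('pics/m4.png',I)
E
```

```text
clock: 17.85
position: [0.5519, -0.2408, 0.1034]
tool_rot: [-3.139, -0.52, 0.154]
force: [-0.2, -0.1, 0.2]
grip_width: 0.0512
finger_force: 0.0
clock: 18.35
position: [0.5747, -0.2367, 0.1604]
tool_rot: [-3.141, -0.522, 0.157]
force: [-0.4, 0.1, -0.6]
grip_width: 0.0512
finger_force: 0.0
clock: 18.85
position: [0.5715, -0.2381, 0.1582]
tool_rot: [-3.139, -0.519, 0.153]
force: [-0.4, 0.7, 0.1]
grip_width: 0.0
finger_force: 0.0
[ 0.57175842 -0.23790788  0.15832983] [-3.13895788 -0.51943866  0.15333985] [ 4.510e-01  4.830e-01 -2.000e-03  2.054e+00 -1.061e+00  3.300e-01
  6.000e-03] 19.0
```

View pics/m4.png

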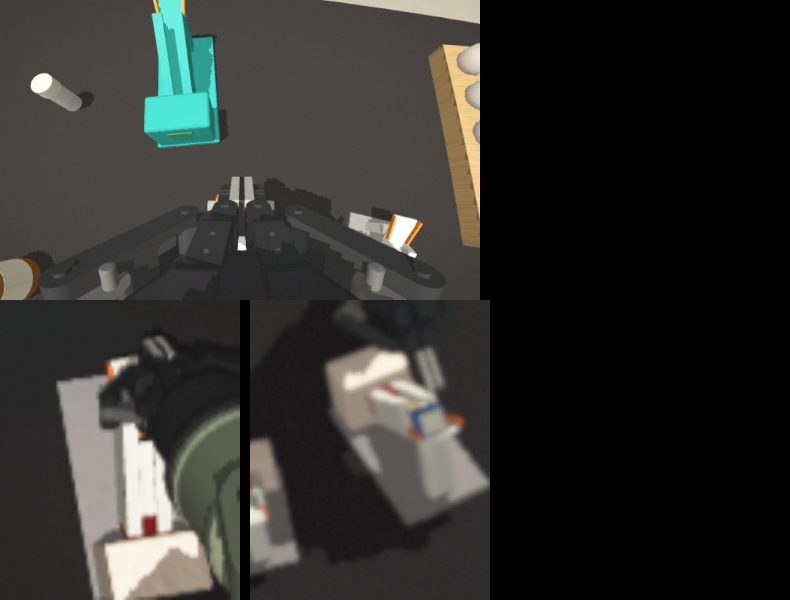

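The scene crop shows the blue tail in the tray right at the mouth, top side up. From the masks I work out how far in it is.

```bash
cat >> h.py <<'E'
MO=np.array([.5356,-.2409,.082]);XR=np.array([.856,.1308,.5]);YR=np.array([-.151,.9885,0]);ZR=np.array([-.494,-.0755,.866])
def rail(x,y,z): return MO+x/1000*XR+y/1000*YR+z/1000*ZR
def inrail(p): d=np.array(p)-MO; return 1000*np.array([d@XR,d@YR,d@ZR])
E
python3 - <<'E'
from h import *
np.set_printoptions(precision=1,suppress=True)
f=load('s4');h=cv2.cvtColor(f['pixels'],cv2.COLOR_RGB2HSV)
M=cv2.inRange(h,(100,90,50),(128,255,255));M[:180]=0;M[240:]=0;M[:,:225]=0;M[:,275:]=0
p=np.argwhere(M)[:,::-1];print(len(p),p.min(0),p.max(0),p.mean(0))
for x in(0,10,20,30,36): print(x,proj(f,[rail(x,-12,0),rail(x,12,0),rail(x,12,22),rail(x,-12,22)]).ravel())
print('strip ends',proj(f,[rail(42,19,5),rail(42,-19,5),rail(0,15,5),rail(0,-15,5)]).ravel())
M=cv2.inRange(h,(5,130,90),(18,255,255));M[:180]=0;M[240:]=0;M[:,:225]=0;M[:,275:]=0
n,l,st,c=cv2.connectedComponentsWithStats(M);print(st[1:],c[1:])
from workcell import bot
print(inrail(bot.observe()['position']))
E
```

```text
10 [244 205] [250 212] [245.5 208.6]
0 [244.3 213.5 252.  210.3 249.6 203.1 241.9 206.3]
10 [245.5 214.  253.2 210.8 250.8 203.6 243.  206.8]
20 [246.7 214.5 254.5 211.3 252.  204.1 244.2 207.3]
30 [248.  215.1 255.7 211.8 253.3 204.5 245.4 207.8]
36 [248.7 215.4 256.5 212.1 254.1 204.8 246.2 208.1]
strip ends [259.  209.8 246.6 215.1 252.4 208.3 242.8 212.3]
[[256 208   5   4  14]
 [244 214   2   2   2]] [[258.1 209.1]
 [244.5 214.5]]
[69.5 -2.5 48. ]
```

```bash
python3 -m crank '{"travel":[[0.3,0.2,-1.3],[0.6,0.3,-2.8],[0.8,0.38,-3.7],[0.8,0.38,-3.78],[0.8,0.38,-3.78]],"turn":[[0,0,0],[0,0,0],[0,0,0],[0,0,0],[0,0,0]],"gripper":[1,1,1,1,1]}'
python3 -m crank '{"travel":[[-0.3,-0.05,-0.17],[-0.7,-0.1,-0.4],[-1.1,-0.17,-0.63],[-1.5,-0.23,-0.87],[-1.9,-0.29,-1.1]],"turn":[[0,0,0],[0,0,0],[0,0,0],[0,0,0],[0,0,0]],"gripper":[1,1,1,1,1]}'
python3 -m crank '{"travel":[[-0.3,-0.05,-0.17],[-0.7,-0.1,-0.4],[-1.1,-0.17,-0.63],[-1.4,-0.21,-0.81],[-1.7,-0.26,-0.98]],"turn":[[0,0,0],[0,0,0],[0,0,0],[0,0,0],[0,0,0]],"gripper":[1,1,1,1,1]}'
python3 -c "
from h import *
from workcell import bot
s=bot.observe();print(inrail(s['position']),s['tool_rot'],s['force'])"
```

```text
clock: 19.5
position: [0.5797, -0.2343, 0.1206]
tool_rot: [-3.139, -0.519, 0.153]
force: [0.7, -0.4, 0.2]
grip_width: -0.0001
finger_force: 0.0
clock: 20.0
position: [0.5604, -0.2371, 0.1095]
tool_rot: [-3.139, -0.52, 0.153]
force: [0.4, -0.4, -0.9]
grip_width: 0.0004
finger_force: 0.0
clock: 20.5
position: [0.5445, -0.2411, 0.1021]
tool_rot: [-3.135, -0.516, 0.153]
force: [-0.1, -0.2, 1.2]
grip_width: -0.0
finger_force: 0.0
[17.63499359 -1.56351934 12.97762007] [-3.13521273 -0.51596029  0.15312822] [-0.06256981 -0.21076174  1.20477508]
```

```bash
python3 -m crank '{"travel":[[-0.15,-0.02,-0.1],[-0.3,-0.04,-0.2],[-0.45,-0.06,-0.3],[-0.45,-0.06,-0.3],[-0.45,-0.06,-0.3]],"turn":[[0,0,0],[0,0,0],[0,0,0],[0,0,0],[0,0,0]],"gripper":[1,1,1,1,1]}'
python3 -c "
from h import *
from workcell import bot
s=bot.observe();print(inrail(s['position']),s['tool_rot'],s['force'])"
python3 -m crank '{"travel":[[1.5,0.2,0.9],[3,0.4,3],[3,0.4,7],[1,4,9],[0,8,9]],"turn":[[0,0,0],[0,0,0],[0,4,0],[-1.1,12,0],[-2.2,20,0]],"gripper":[1,1,1,1,1]}'
python3 -m crank '{"travel":[[0,5,0],[0,10,0],[0,15,0],[0,20,0],[0,20,0]],"turn":[[-1.1,8,0],[-1.1,9.7,0],[-1.1,9.7,0],[-1.1,9.7,0],[-1.1,9.7,0]],"gripper":[0,0,0,0,0]}'
python3 - <<'E'
from h import *
from workcell import bot
np.set_printoptions(precision=1,suppress=True)
s=bot.observe();print(s['position'].round(4),s['tool_rot'].round(4),s['qpos'].round(3),s['clock'])
t=grab('top','t5');f=grab('scene','s5')
for g,x0,x1,y0,y1 in((t,400,455,180,270),(f,215,280,180,245)):
    h=cv2.cvtColor(g['pixels'],cv2.COLOR_RGB2HSV);M=cv2.inRange(h,(100,90,50),(128,255,255))
    p=np.argwhere(M[y0:y1,x0:x1])[:,::-1]+[x0,y0];print(len(p),p.min(0) if len(p) else '',p.max(0) if len(p) else '',p.mean(0))
    for x in(-44,-30,-15,0,10):print(x,proj(g,[rail(x,0,22)]))
E
```

```text
clock: 21.0
position: [0.5407, -0.2424, 0.1004]
tool_rot: [-3.134, -0.514, 0.154]
force: [-0.0, -0.7, 0.0]
grip_width: -0.0
finger_force: 0.0
[13.40132324 -2.29145019 13.55589935] [-3.13354218 -0.51406611  0.15372168] [-0.00378059 -0.65271923  0.01746638]
clock: 21.5
position: [0.5606, -0.2002, 0.1728]
tool_rot: [-3.109, -0.356, 0.159]
force: [0.8, 1.6, -1.5]
grip_width: 0.0003
finger_force: 0.0
clock: 22.0
position: [0.5604, 0.0049, 0.1713]
tool_rot: [-3.098, -0.187, 0.161]
force: [0.3, -0.9, -0.9]
grip_width: 0.0725
finger_force: 0.0
[0.6 0.  0.2] [-3.1 -0.2  0.2] [-0.5  0.5  0.5  2.  -0.5  0.6 -1. ] 22.0
57 [421 207] [433 216] [427.4 211.4]
-44 [[428.3 225.7]]
-30 [[428.1 220.5]]
-15 [[427.9 214.8]]
0 [[427.6 209.1]]
10 [[427.4 205.2]]
3 [244 204] [246 204] [245. 204.]
-44 [[240.7 202.7]]
-30 [[242.2 203.4]]
-15 [[244. 204.]]
0 [[245.7 204.7]]
10 [[246.9 205.2]]
```

The top masks show the blue tail at about x=+2, in the mouth and centred, so orange will shove it home. Next is orange; I compute the levelling turn.

```bash
cat >> h.py <<'E'
def resid(pos,rpy):
    from workcell import bot
    from scipy.spatial.transform import Rotation as R
    s=bot.observe();d=(R.from_euler('xyz',rpy)*R.from_euler('xyz',s['tool_rot']).inv()).as_rotvec(degrees=True)
    print('travel cm',((np.array(pos)-s['position'])*100).round(2),'turn',d.round(2),'t',s['clock'],'j7',s['qpos'].round(2))
E
python3 -c "
from h import *
resid([.4629,.2557,.17],[np.pi,0,.161])"
```

```text
travel cm [-9.77 24.97 -0.12] turn [-4.21 10.18 -0.44] t 22.1 j7 [-0.47  0.47  0.52  2.   -0.54  0.61 -0.99]
```

```bash
python3 -m crank '{"travel":[[-1.5,4,0],[-3,8,0],[-4.5,12,0],[-6,16,0],[-7.5,20,0]],"turn":[[-2,5,0],[-4.2,10.2,0],[-4.2,10.2,0],[-4.2,10.2,0],[-4.2,10.2,0]],"gripper":[0,0,0,0,0]}'
python3 -m crank '{"travel":[[-1,2.5,0],[-2.3,5,0],[-2.3,5,0],[-2.3,5,0],[-2.3,5,0]],"turn":[[0,0,8],[0,0,16],[0,0,24],[0,0,32],[0,0,40]],"gripper":[0,0,0,0,0]}'
for i in 1 2; do python3 -m crank '{"travel":[[0,0,0],[0,0,0],[0,0,0],[0,0,0],[0,0,0]],"turn":[[0,0,8.5],[0,0,17],[0,0,25.5],[0,0,34],[0,0,42]],"gripper":[0,0,0,0,0]}'>/dev/null; done
python3 -c "
from h import *
resid([.4629,.2557,.17],[np.pi,0,2.798])"
```

```text
clock: 22.6
position: [0.4852, 0.2015, 0.1714]
tool_rot: [3.14, -0.0, 0.162]
force: [1.0, 0.1, 0.0]
grip_width: 0.0856
finger_force: 0.0
clock: 23.1
position: [0.463, 0.2501, 0.1715]
tool_rot: [3.14, -0.0, 0.866]
force: [0.2, -0.1, 0.0]
grip_width: 0.0855
finger_force: 0.0
travel cm [-0.02  0.59 -0.15] turn [-0.09  0.05 26.73] t 24.1 j7 [-0.64  0.44  0.05  1.92 -0.03  0.77  0.18]
```

```bash
python3 -m crank '{"travel":[[0,0.6,0],[0,0.6,0],[0,0.6,-2],[0,0.6,-5],[0,0.6,-8]],"turn":[[-0.1,0,8],[-0.1,0,16],[-0.1,0,24],[-0.1,0,26.7],[-0.1,0,26.7]],"gripper":[0,0,0,0,0]}'
python3 -c "
from h import *
resid([.4629,.2557,.0075],[np.pi,0,2.798])"
```

```text
clock: 24.6
position: [0.4634, 0.2559, 0.0909]
tool_rot: [3.14, 0.001, 2.793]
force: [0.9, -0.2, -0.6]
grip_width: 0.0854
finger_force: 0.0
travel cm [-0.05 -0.02 -8.34] turn [-0.05  0.1   0.27] t 24.6 j7 [-0.57  0.57 -0.06  1.96  0.06  0.6   0.55]
```

```bash
python3 -m crank '{"travel":[[0,0,-3],[0,0,-6],[0,0,-8.4],[0,0,-8.4],[0,0,-8.4]],"turn":[[0,0,0],[0,0,0],[0,0,0],[0,0,0],[0,0,0]],"gripper":[0,0,0,0,0]}'
python3 -m crank '{"travel":[[0,0,0],[0,0,0],[0,0,0],[0,0,0],[0,0,0]],"turn":[[0,0,0],[0,0,0],[0,0,0],[0,0,0],[0,0,0]],"gripper":[0.6,0.6,0.6,0.6,0.6]}' 50
python3 -m crank '{"travel":[[0,0,1],[0,0,3],[0,0,7],[0,0,11],[0,0,15]],"turn":[[0,0,0],[0,0,0],[0,0,0],[0,0,0],[0,0,0]],"gripper":[0.6,0.6,0.6,0.6,0.6]}' 50
python3 -c "
from h import *
resid([.5312,-.0852,.0028],[np.pi,0,1.7225])"
```

```text
clock: 25.1
position: [0.463, 0.2561, 0.0078]
tool_rot: [-3.142, 0.001, 2.792]
force: [0.6, 0.9, 0.8]
grip_width: 0.0851
finger_force: 0.0
clock: 25.6
position: [0.4634, 0.2568, 0.0089]
tool_rot: [3.14, 0.002, 2.792]
force: [-3.0, -1.6, 13.3]
grip_width: 0.0547
finger_force: 50.4
clock: 26.1
position: [0.4625, 0.2564, 0.16]
tool_rot: [3.141, 0.001, 2.792]
force: [0.4, -1.2, -0.7]
grip_width: 0.0548
finger_force: 53.9
travel cm [  6.87 -34.16 -15.72] turn [ 2.000e-02  9.000e-02 -6.129e+01] t 26.1 j7 [-0.56  0.46 -0.07  1.92  0.05  0.76  0.56]
```

```bash
python3 -m crank '{"travel":[[2,-4,0],[4,-8,0],[5,-12,0],[6,-16,0],[6.9,-20,0]],"turn":[[0,0,-8],[0,0,-16],[0,0,-24],[0,0,-32],[0,0,-40]],"gripper":[0.6,0.6,0.6,0.6,0.6]}'
python3 -m crank '{"travel":[[0,-4,0],[0,-8,0],[0,-12,0],[0,-14.2,-2],[0,-14.2,-6]],"turn":[[0,0,-8],[0,0,-16],[0,0,-21.3],[0,0,-21.3],[0,0,-21.3]],"gripper":[0.6,0.6,0.6,0.6,0.6]}'
python3 -c "
from h import *
resid([.5312,-.0852,.0028],[np.pi,0,1.7225])"
```

```text
clock: 26.6
position: [0.532, 0.0549, 0.1586]
tool_rot: [3.14, 0.001, 2.088]
force: [0.3, 0.7, -0.0]
grip_width: 0.0548
finger_force: 53.9
clock: 27.1
position: [0.5333, -0.0892, 0.1]
tool_rot: [3.135, 0.003, 1.718]
force: [0.6, 0.8, -1.4]
grip_width: 0.0546
finger_force: 54.0
travel cm [-0.21  0.4  -9.72] turn [0.1  0.38 0.27] t 27.1 j7 [-0.1   0.58  0.21  1.95 -0.19  0.63  0.38]
```

```bash
python3 -m crank '{"travel":[[0,0,-3],[0,0,-6],[0,0,-8.5],[0,0,-9.6],[0,0,-9.6]],"turn":[[0,0,0],[0,0,0],[0,0,0],[0,0,0],[0,0,0]],"gripper":[0.6,0.6,0.6,0.6,0.6]}'
python3 -m crank '{"travel":[[0,0,0],[0,0,0],[0,0,0],[0,0,0],[0,0,0]],"turn":[[0,0,0],[0,0,0],[0,0,0],[0,0,0],[0,0,0]],"gripper":[0.6,0.6,0,0,0]}'
python3 -c "
from h import *
resid([.5312,-.0852,.0028],[np.pi,0,1.7225])"
```

```text
clock: 27.6
position: [0.5316, -0.0854, 0.0013]
tool_rot: [-3.142, 0.0, 1.722]
force: [-0.5, -0.4, -0.3]
grip_width: 0.0549
finger_force: 60.7
clock: 28.1
position: [0.5318, -0.0854, 0.0017]
tool_rot: [3.141, 0.001, 1.722]
force: [0.2, 0.1, 0.6]
grip_width: 0.0853
finger_force: 0.0
travel cm [-0.06  0.02  0.11] turn [0.04 0.05 0.  ] t 28.1 j7 [-0.06  0.75  0.15  1.97 -0.24  0.43  0.42]
```

```bash
python3 -m crank '{"travel":[[0,0,2],[0,0,5],[0,0,8],[0.5,0,8],[1,0,8]],"turn":[[0,0,0],[0,0,0],[0,0,-6],[0,0,-14],[0,0,-22]],"gripper":[0,0,0,0,0]}'
python3 -m crank '{"travel":[[0.7,0.2,0],[0.7,0.2,0],[0.7,0.2,0],[0.7,0.2,0],[0.7,0.2,0]],"turn":[[0,0,-8],[0,0,-16],[0,0,-24],[0,0,-32],[0,0,-40]],"gripper":[0,0,0,0,0]}'
python3 -m crank '{"travel":[[0,0,0],[0,0,0],[0,0,0],[0,0,0],[0,0,0]],"turn":[[0,0,-8],[0,0,-16],[0,0,-24],[0,0,-28],[0,0,-28]],"gripper":[0,0,0,0,0]}'
python3 - <<'E'
from h import *
np.set_printoptions(precision=1,suppress=True)
resid([.5485,-.0829,.0097],[np.pi,0,.1517])
f=grab('wrist','w6');h=cv2.cvtColor(f['pixels'],cv2.COLOR_RGB2HSV);M=cv2.inRange(h,(5,130,90),(18,255,255))
n,l,st,c=cv2.connectedComponentsWithStats(M)
for i in range(1,n):
    if st[i,4]>100: print(st[i],onz(f,[c[i]],.022)*1000)
E
```

```text
clock: 28.6
position: [0.5424, -0.0854, 0.0826]
tool_rot: [3.139, -0.0, 1.333]
force: [0.1, -0.2, -1.8]
grip_width: 0.0855
finger_force: 0.0
clock: 29.1
position: [0.5487, -0.0834, 0.0815]
tool_rot: [3.141, 0.001, 0.635]
force: [-0.5, 0.1, -0.5]
grip_width: 0.0855
finger_force: 0.0
clock: 29.6
position: [0.5487, -0.0832, 0.0813]
tool_rot: [3.141, 0.001, 0.151]
force: [-0.1, -0.3, 0.4]
grip_width: 0.0853
finger_force: 0.0
travel cm [-0.   0.  -7.2] turn [ 0.  -0.1  0.1] t 29.6 j7 [-0.4  0.7  0.6  1.9 -0.7  0.7 -0.8]
[ 304  195   36   37 1009] [[549.5 -83.9  22. ]]
[568 272  53  48 899] [[ 517.3 -307.5   22. ]]
[619 298  21  24 297] [[ 507.4 -346.    22. ]]
[ 115  357   55   43 1566] [[377.2  45.6  22. ]]
```

```bash
python3 -m crank '{"travel":[[0,0,-3],[0,0,-6],[0,0,-7.2],[0,0,-7.2],[0,0,-7.2]],"turn":[[0,0,0],[0,0,0],[0,0,0],[0,0,0],[0,0,0]],"gripper":[0,0,0,0,0]}'
python3 -m crank '{"travel":[[0,0,0],[0,0,0],[0,0,0],[0,0,0],[0,0,0]],"turn":[[0,0,0],[0,0,0],[0,0,0],[0,0,0],[0,0,0]],"gripper":[0.95,0.95,0.95,0.95,0.95]}' 50
python3 -m crank '{"travel":[[0,0,0],[0,0,0],[0,0,3],[0,0,7],[0,0,11]],"turn":[[0,0,0],[0,0,0],[0,0,0],[0,0,0],[0,0,0]],"gripper":[0.95,0.95,0.95,0.95,0.95]}'
python3 -m crank '{"travel":[[0.5,-2,4],[1,-4,4],[1.2,-6,4],[1.4,-8,4],[1.6,-10,4]],"turn":[[1.1,-7.4,0],[2.2,-14.8,0],[3.4,-22.2,0],[4.5,-29.6,0],[4.5,-29.6,0]],"gripper":[0.95,0.95,0.95,0.95,0.95]}'
python3 -m crank '{"travel":[[0.2,-2,0],[0.5,-4,0],[0.5,-4,0],[0.5,-4,0],[0.5,-4,0]],"turn":[[0,0,0],[0,0,0],[0,0,0],[0,0,0],[0,0,0]],"gripper":[0.95,0.95,0.95,0.95,0.95]}'
python3 -c "
from h import *
resid([.5703,-.2350,.1578],[np.pi,-.5236,.1517])"
```

```text
clock: 30.15
position: [0.5491, -0.0839, 0.0103]
tool_rot: [3.141, 0.0, 0.152]
force: [-0.2, -1.0, -0.1]
grip_width: 0.0856
finger_force: 0.0
clock: 30.65
position: [0.5489, -0.0834, 0.0099]
tool_rot: [3.141, 0.0, 0.152]
force: [-1.4, 1.5, 7.7]
grip_width: 0.0227
finger_force: 48.7
clock: 31.15
position: [0.5482, -0.0836, 0.1206]
tool_rot: [3.141, 0.002, 0.151]
force: [0.3, -0.4, -0.2]
grip_width: 0.0226
finger_force: 49.8
clock: 31.65
position: [0.5656, -0.1583, 0.1564]
tool_rot: [-3.125, -0.462, 0.154]
force: [0.5, -0.5, -0.9]
grip_width: 0.0227
finger_force: 49.8
clock: 32.15
position: [0.5709, -0.1973, 0.1559]
tool_rot: [-3.124, -0.459, 0.154]
force: [-0.3, 0.1, -0.4]
grip_width: 0.0224
finger_force: 49.8
travel cm [-0.06 -3.77  0.19] turn [-0.3  -3.76 -0.59] t 32.15 j7 [ 0.19  0.48  0.23  2.07 -1.06  0.39 -0.08]
```

```bash
python3 -m crank '{"travel":[[0,-2,0.2],[-0.1,-3.8,0.2],[-0.1,-3.8,0.2],[-0.1,-3.8,0.2],[-0.1,-3.8,0.2]],"turn":[[-0.2,-2,-0.3],[-0.3,-3.8,-0.6],[-0.3,-3.8,-0.6],[-0.3,-3.8,-0.6],[-0.3,-3.8,-0.6]],"gripper":[0.95,0.95,0.95,0.95,0.95]}'
python3 -c "
from h import *
resid(rail(60,0,11),[np.pi,-.5236,.1517])"
```

```text
clock: 32.65
position: [0.5703, -0.235, 0.1581]
tool_rot: [3.142, -0.524, 0.152]
force: [-0.1, 0.0, 0.8]
grip_width: 0.0226
finger_force: 49.8
travel cm [ 1.12  0.11 -3.65] turn [-0.    0.04 -0.02] t 32.65 j7 [ 0.36  0.48  0.11  2.07 -1.19  0.36  0.12]
```

```bash
python3 -m crank '{"travel":[[0.3,0,-1],[0.8,0.1,-2.6],[1.1,0.1,-3.5],[1.1,0.1,-3.6],[1.1,0.1,-3.65]],"turn":[[0,0,0],[0,0,0],[0,0,0],[0,0,0],[0,0,0]],"gripper":[0.95,0.95,0.95,0.95,0.95]}'
python3 -m crank '{"travel":[[-0.26,-0.04,-0.15],[-0.5,-0.08,-0.3],[-0.77,-0.12,-0.45],[-1.03,-0.16,-0.6],[-1.28,-0.2,-0.75]],"turn":[[0,0,0],[0,0,0],[0,0,0],[0,0,0],[0,0,0]],"gripper":[0.95,0.95,0.95,0.95,0.95]}'
python3 -c "
from h import *
resid(rail(25,0,10.5),[np.pi,-.5236,.1517])"
```

```text
clock: 33.15
position: [0.5811, -0.2346, 0.1215]
tool_rot: [3.141, -0.524, 0.151]
force: [-0.1, 0.0, -0.3]
grip_width: 0.0226
finger_force: 49.8
clock: 33.65
position: [0.5679, -0.2374, 0.114]
tool_rot: [3.141, -0.525, 0.151]
force: [0.5, 0.5, -0.6]
grip_width: 0.0228
finger_force: 49.8
travel cm [-1.61 -0.11 -1.04] turn [0.03 0.06 0.08] t 33.65 j7 [ 0.6   0.56 -0.19  2.08 -1.24  0.2   0.23]
```

```bash
python3 -m crank '{"travel":[[-0.3,-0.02,-0.2],[-0.65,-0.04,-0.42],[-1,-0.06,-0.65],[-1.3,-0.08,-0.85],[-1.6,-0.11,-1.04]],"turn":[[0,0,0],[0,0,0],[0,0,0],[0,0,0],[0,0,0]],"gripper":[0.95,0.95,0.95,0.95,0.95]}'
python3 -c "
from h import *
resid(rail(19,0,10),[np.pi,-.5236,.1517])"
```

```text
clock: 34.15
position: [0.5527, -0.2398, 0.1055]
tool_rot: [-3.139, -0.521, 0.15]
force: [0.0, -0.8, 0.2]
grip_width: 0.0227
finger_force: 49.8
travel cm [-0.57  0.07 -0.53] turn [-0.11 -0.16  0.01] t 34.15 j7 [ 0.68  0.57 -0.27  2.11 -1.26  0.16  0.29]
```

```bash
python3 -m crank '{"travel":[[0,0,0],[0,0,0],[0,0,0],[0,0,0],[0,0,0]],"turn":[[0,0,0],[0,0,0],[0,0,0],[0,0,0],[0,0,0]],"gripper":[0.95,0.4,0.4,0.4,0.4]}'
python3 -m crank '{"travel":[[-0.5,0,0.9],[-1.5,-0.2,2.6],[0,0,4.4],[2,0.3,5.5],[2,0.3,5.5]],"turn":[[0,0,0],[0,0,0],[0,0,0],[0,3,0],[-1,8,0]],"gripper":[0.4,0.4,0.4,0.4,0.4]}'
python3 -m crank '{"travel":[[0,0,0],[0,0,0],[0,0,0],[0,0,0],[0,0,0]],"turn":[[-1,7,0],[-1,7,0],[-1,7,0],[-1,7,0],[-1,7,0]],"gripper":[1,1,1,1,1]}'
python3 - <<'E'
from h import *
np.set_printoptions(precision=1,suppress=True)
resid(rail(62,0,12),[np.pi,-.26,.1517])
f=grab('scene','s7');h=cv2.cvtColor(f['pixels'],cv2.COLOR_RGB2HSV)
M=cv2.inRange(h,(5,130,90),(18,255,255));M[:190]=0;M[235:]=0;M[:,:225]=0;M[:,275:]=0
p=np.argwhere(M)[:,::-1];print(len(p),p.min(0),p.max(0),p.mean(0))
for x in(0,20,36): print(x,proj(f,[rail(x,-12,0),rail(x,12,0),rail(x,12,22),rail(x,-12,22)]).ravel())
E
```

```text
clock: 34.65
position: [0.5531, -0.2395, 0.1057]
tool_rot: [-3.139, -0.521, 0.151]
force: [0.3, -0.3, 0.2]
grip_width: 0.0513
finger_force: 0.0
clock: 35.15
position: [0.5729, -0.2365, 0.16]
tool_rot: [-3.13, -0.415, 0.148]
force: [0.5, -0.1, -1.7]
grip_width: 0.0512
finger_force: 0.0
clock: 35.65
position: [0.5714, -0.2367, 0.1584]
tool_rot: [-3.127, -0.294, 0.147]
force: [0.4, 0.2, -0.2]
grip_width: 0.0005
finger_force: 0.0
travel cm [ 1.1  0.3 -3.5] turn [-1.1  1.8  0.1] t 35.65 j7 [ 0.1  0.5  0.4  1.9 -0.7  0.6 -0.5]
48 [243 204] [260 215] [249.7 209.4]
0 [244.3 213.5 252.  210.3 249.6 203.1 241.9 206.3]
20 [246.7 214.5 254.5 211.3 252.  204.1 244.2 207.3]
36 [248.7 215.4 256.5 212.1 254.1 204.8 246.2 208.1]
```

```bash
python3 -m crank '{"travel":[[0.5,0.3,-1],[1,0.3,-2.5],[1.2,0.3,-3.5],[1.2,0.3,-3.67],[1.2,0.3,-3.67]],"turn":[[-1,1.8,0],[-1,1.8,0],[-1,1.8,0],[-1,1.8,0],[-1,1.8,0]],"gripper":[1,1,1,1,1]}'
python3 -c "
from h import *
resid(rail(32,0,10),[np.pi,-.26,.1517])"
python3 -m crank '{"travel":[[-0.5,-0.08,-0.3],[-1,-0.15,-0.6],[-1.5,-0.23,-0.9],[-2,-0.31,-1.2],[-2.5,-0.38,-1.5]],"turn":[[0,0,0],[0,0,0],[0,0,0],[0,0,0],[0,0,0]],"gripper":[1,1,1,1,1]}'
python3 -c "
from h import *
resid(rail(23,0,10),[np.pi,-.26,.1517])"
```

```text
clock: 36.2
position: [0.5838, -0.2334, 0.1215]
tool_rot: [-3.14, -0.258, 0.151]
force: [0.1, -0.8, -0.3]
grip_width: -0.0001
finger_force: 0.0
travel cm [-2.57 -0.41 -1.48] turn [-0.05 -0.11 -0.  ] t 36.2 j7 [ 0.09  0.61  0.37  1.89 -0.69  0.54 -0.47]
clock: 36.7
position: [0.559, -0.2367, 0.1068]
tool_rot: [-3.141, -0.259, 0.153]
force: [0.7, 0.5, -0.2]
grip_width: -0.0002
finger_force: 0.1
travel cm [-0.86 -0.19 -0.47] turn [-0.02 -0.07 -0.06] t 36.7 j7 [ 0.14  0.6   0.32  1.95 -0.72  0.49 -0.41]
```

Approaching home in small steps, watching the force.

```bash
python3 -m crank '{"travel":[[-0.2,-0.05,-0.12],[-0.4,-0.1,-0.23],[-0.5,-0.12,-0.3],[-0.6,-0.13,-0.35],[-0.6,-0.13,-0.35]],"turn":[[0,0,0],[0,0,0],[0,0,0],[0,0,0],[0,0,0]],"gripper":[1,1,1,1,1]}'
python3 -m crank '{"travel":[[-0.08,-0.01,-0.05],[-0.16,-0.03,-0.1],[-0.24,-0.04,-0.14],[-0.24,-0.04,-0.14],[-0.24,-0.04,-0.14]],"turn":[[0,0,0],[0,0,0],[0,0,0],[0,0,0],[0,0,0]],"gripper":[1,1,1,1,1]}'
python3 -m crank '{"travel":[[-0.04,-0.01,-0.02],[-0.09,-0.01,-0.05],[-0.13,-0.02,-0.08],[-0.17,-0.03,-0.1],[-0.17,-0.03,-0.1]],"turn":[[0,0,0],[0,0,0],[0,0,0],[0,0,0],[0,0,0]],"gripper":[1,1,1,1,1]}'
python3 -c "
from h import *
from workcell import bot
print(inrail(bot.observe()['position']))"
```

```text
clock: 37.2
position: [0.5534, -0.2379, 0.1035]
tool_rot: [-3.141, -0.259, 0.153]
force: [-1.0, 0.1, 0.2]
grip_width: -0.0002
finger_force: 0.0
clock: 37.7
position: [0.5511, -0.2384, 0.1021]
tool_rot: [-3.141, -0.259, 0.153]
force: [0.7, 0.2, -1.5]
grip_width: -0.0003
finger_force: 0.0
clock: 38.2
position: [0.5494, -0.2386, 0.1011]
tool_rot: [-3.141, -0.259, 0.153]
force: [0.4, -0.6, 0.1]
grip_width: 0.0001
finger_force: 0.1
[21.65480438  0.1904714   9.56593434]
```

```bash
for i in 1 2 3; do python3 -m crank '{"travel":[[-0.04,-0.01,-0.02],[-0.09,-0.01,-0.05],[-0.13,-0.02,-0.08],[-0.13,-0.02,-0.08],[-0.13,-0.02,-0.08]],"turn":[[0,0,0],[0,0,0],[0,0,0],[0,0,0],[0,0,0]],"gripper":[1,1,1,1,1]}'|grep -E "position|^force"; done
python3 -c "
from h import *
from workcell import bot
print(inrail(bot.observe()['position']))"
```

```text
position: [0.5491, -0.2387, 0.1009]
force: [5.4, 1.3, 4.2]
position: [0.549, -0.2388, 0.1008]
force: [10.4, 2.9, 8.1]
position: [0.5488, -0.2389, 0.1007]
force: [14.2, 5.0, 13.7]
[20.92896208 -0.02933962  9.50309549]
```

Firm contact, about 20 N along the rail at the expected depth, so both are home. I back off and check.

```bash
python3 -m crank '{"travel":[[0.8,0.1,0.5],[2.5,0.4,2],[3,0.4,6],[1,4,10],[0,8,11]],"turn":[[0,0,0],[0,0,0],[0,0,0],[-1,7,0],[-2,14,0]],"gripper":[1,1,1,1,1]}'
python3 -m crank '{"travel":[[0,5,0],[0,10,0],[0,15,0],[0,18,0],[0,18,0]],"turn":[[0,0,0],[0,0,0],[0,0,0],[0,0,0],[0,0,0]],"gripper":[1,1,1,1,1]}'
python3 -m crank '{"travel":[[0,0,0],[0,0,0],[0,0,0],[0,0,0],[0,0,0]],"turn":[[0,0,0],[0,0,0],[0,0,0],[0,0,0],[0,0,0]],"gripper":[1,1,1,1,1]}'
python3 - <<'E'
from h import *
np.set_printoptions(precision=1,suppress=True)
t=grab('top','t8');s=grab('scene','s8')
for g,x0,x1,y0,y1 in((t,405,450,180,270),(s,215,280,180,245)):
    h=cv2.cvtColor(g['pixels'],cv2.COLOR_RGB2HSV)
    for n,lo,hi in(('b',(100,90,50),(128,255,255)),('o',(3,120,80),(20,255,255))):
        M=cv2.inRange(h,lo,hi);p=np.argwhere(M[y0:y1,x0:x1])[:,::-1]+[x0,y0];print(n,len(p),p.min(0) if len(p) else '',p.max(0) if len(p) else '')
for x in(-100,-94,-72,-44,-16,12):print(x,proj(t,[rail(x,0,22)]),proj(t,[rail(x,0,25)]))
A=cv2.resize(t['pixels'][180:270,395:455,::-1],(400,600),interpolation=cv2.INTER_CUBIC);B=cv2.resize(s['pixels'][175:250,205:275,::-1],(390,418),interpolation=cv2.INTER_CUBIC)
I=np.zeros((600,800,3),np.uint8);I[:,:400]=A;I[:418,410:]=B;C=cv2.resize(t['pixels'][130:290,140:330,::-1],(214,180));I[420:,410:624]=C;cv2.imwrite('pics/fin.png',I)
E
```

```text
clock: 40.2
position: [0.5499, -0.1764, 0.2032]
tool_rot: [-3.137, -0.041, 0.149]
force: [0.7, 1.4, -0.6]
grip_width: -0.0003
finger_force: 0.0
clock: 40.7
position: [0.5511, 0.0109, 0.2002]
tool_rot: [-3.133, -0.043, 0.161]
force: [-0.6, -1.4, -0.2]
grip_width: -0.0001
finger_force: 0.0
clock: 41.2
position: [0.5514, 0.0055, 0.2006]
tool_rot: [-3.134, -0.044, 0.154]
force: [0.1, -0.4, 0.3]
grip_width: 0.0002
finger_force: 0.0
b 40 [427 225] [431 234]
o 208 [415 188] [434 248]
b 0  
o 50 [235 199] [260 216]
-100 [[429.2 246.1]] [[429.6 246.7]]
-94 [[429.1 243.9]] [[429.5 244.6]]
-72 [[428.8 236. ]] [[429.1 236.6]]
-44 [[428.3 225.7]] [[428.7 226.3]]
-16 [[427.9 215.2]] [[428.2 215.7]]
12 [[427.4 204.4]] [[427.8 205. ]]
```

View pics/fin.png

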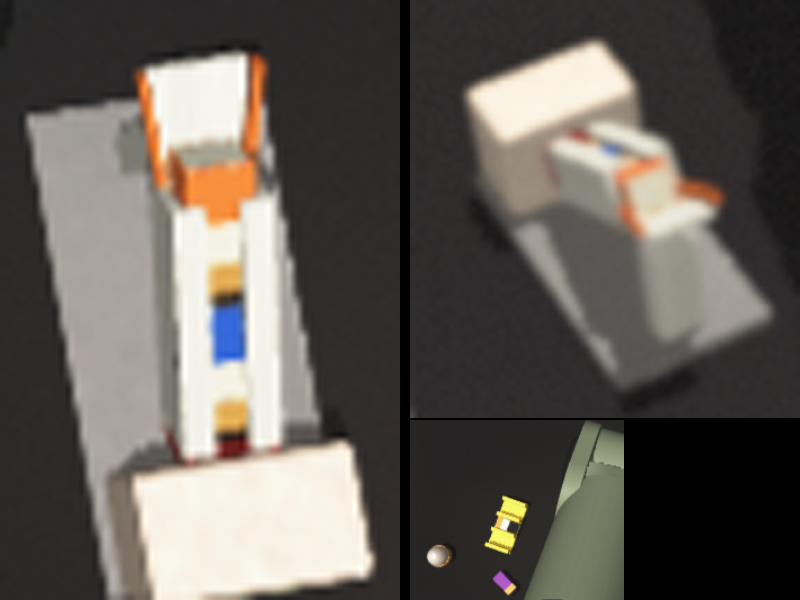

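The picture shows both cartridges home, top side up. The blue nose is at the red stop (about (230,440) in the picture), the orange nose is against the blue tail (230,300), and the orange tail stands just out of the mouth. The used cartridge is still in the rack, and the arm is clear.

```bash
python3 -c "
from workcell import bot
print(bot.job_done())"
```

```text
the job is handed in; nothing more can be done
None
```

The job is handed in at about 41 s: in the last camera picture blue, then orange, sit home in the rail, top side up and noses downhill, the used cartridge is still in the rack, and the arm was clear of everything; the egg looks undisturbed, while the bottle and vial were out of that last close view but nothing I did went near them.

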